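Hold the battery safety box open just short of its tipping point

TASK

I have a swollen battery to put away with both hands: press the yellow treadle of the red battery safety box right down to its stop so that the catch lets the lid spring ajar, let the treadle come back up, then raise the lid past its balance point, where the gas struts begin to carry it, without letting them throw it up to its open stop. Then ease it back to just below the balance point, so that it would drop by itself if let go, and finish there, still holding the lid steady for me. Leave the battery pack on its tile, the breadboard and the screwdriver where they lie.

Things in the scene. Friction and masses are not known exactly. Their poses are not given: they have to be found in the camera images.
- box: Red sheet-steel battery safety box, fixed to the desk: 180 mm deep (its x), 320 mm wide (y), body 120 mm high, lid 25 mm on top of that. Origin at the centre of its underside; x points from its front (treadle and bar, robot's side) to its back (hinge), y to its left, z up. It stands turned by up to 20 degrees.
- treadle_pad (a point): Centre of the top of the yellow treadle pad (46 by 48 mm), low at the front right corner of the box: 168 mm before its centre, 145 mm to its right, 37 mm up. It turns on a shaft 60 mm behind this point, which sinks 13 mm to the stop (4 N to start, 7 N at the stop) and springs back. The thin upright catch arm, 70 mm to its left and 18 mm before the front wall, tips forward 23 mm as it goes down.
- treadle (a joint): Angle of the treadle in rad: 0 at rest (up), 0.22 pressed down to its stop.
- lid_bar (a point): Middle of the lid's round steel bar handle, 14 mm thick, parallel to the box's y, clear for 96 mm between two end stems that hold its axis 46 mm before the lid's front edge. With the lid shut it lies 226 mm before and 12.5 mm above the hinge axis, 132 mm above the desk (about 154 mm ajar). The lid is lifted by it, pinched from above; it may turn in the grip as the lid swings round the hinge at that 226 mm radius.
- lid_hinge (a point): Middle of the lid's hinge axis, at the back of the box: 90 mm behind the box's centre, 120 mm above the desk; the axis is parallel to the box's y.
- lid (a joint): Opening angle of the lid, rad: 0 shut and caught; 0.095 ajar on two sprung pins once the catch is released; 1.30 at its open stop. Balance point 0.87 (50 degrees): below it the lid drops by itself on to the pins, above it the gas struts inside swing it up. Lifting at the bar takes about 4 N at first; near the balance point its push or pull grows by about 0.5 N per 0.1 rad away from it.
- pack: Bystander: the swollen blue and silver battery pack, 105 by 35 by 25 mm, lying on a white tile 150 mm square and 8 mm thick at the right of the box. Origin at the centre of its underside.
- breadboard: Bystander: white breadboard 165 by 55 by 9 mm, lying at the left of the box. Origin at the centre of its underside.
- screwdriver: Bystander: screwdriver with a green handle, 190 mm long and 26 mm thick, lying on the desk in front of the box. Origin under the point where the handle (100 mm long) ends and the blade begins.

How it is judged:
On the way, in this order (a step that is already met when the one before it is completed fails the run):
1. the treadle is pressed down to its stop by the fingers (value of joint treadle above 0.195 rad and contact force between the fingers and treadle above 1 N), for 0.1 s.
2. the treadle is let up again and the lid, ajar, is raised past its balance point in the fingers (value of joint lid above 0.9 rad and value of joint treadle below 0.03 rad and contact force between the fingers and lid above 0.1 N), for 0.2 s.
At the end, for the whole second after the job is handed in: The fingers still hold the lid (contact force over 0.1 N) at rest (under 0.05 rad/s) between 0.70 and 0.865 rad open, that is up to 10 degrees below its balance point of 0.87, with the treadle back up (under 0.03 rad) (value of joint lid between 0.7 and 0.865 rad and velocity of joint lid between -0.05 and 0.05 rad/s and contact force between the fingers and lid above 0.1 N and value of joint treadle below 0.03 rad); the arm keeps its last pose, push and grip.
It fails at once if the struts have thrown the lid up towards its open stop (over 1.2 rad) (value of joint lid above 1.2 rad).
It fails at once if the battery pack, the breadboard or the screwdriver is shifted by more than 20 mm (distance of any of pack, breadboard, screwdriver from where it was at the start of the episode above 0.02 m).
It also fails if it takes over 61 s, if anything falls off the work surface, if the arm or the gripper's body presses on something with over 40 N, if the wrist force passes 120 N, or if a joint passes its speed limit or range.

ROBOT

A 6-joint arm with a two-finger parallel gripper is mounted at the origin on the work surface. World frame = base frame: x ahead of the robot, y to its left, z up, the work surface at z = 0. Lengths are in m, angles in rad, forces in N, time in s.
With the tool pointing down it reaches from about 0.375 to 0.9 m from the base axis. Payload 3.1 kg.
Tool frame: the origin (TCP) lies midway between the tips of the shut fingers; the grasp point (between the pads) lies 19 mm behind it; z points along the fingers, y is the direction in which the jaws open and shut (so a half turn about z gives the same grasp; the last joint's range is limited). The gripper opens to 85 mm and grips with 20 to 120 N. Pads are 22 mm wide; open, the fingers measure 114 mm over their backs; the gripper's body (76 mm by 85 mm) begins 54 mm behind the grasp point. The pads swing forward as they close: fully open they stand 13 mm farther back than shut.
Start: joints at [-1.284, 0.527, 1.433, -0, 1.181, -0.178], TCP at [0.281, -0.558, 0.231] pointing down, gripper open.
Joint ranges: [-3.08, 3.08], [-0.75, 2.2], [0.22, 2.44], [-1.43, 4.57], [0, 2.65], [-2.85, 2.85]. Speed limits (rad/s): [2.79, 2.79, 3.14, 3.14, 3.14, 3.14].

INTERFACE

Orientations are given as a unit quaternion [x, y, z, w].
In Python, from station import manip gives the robot as it stands. The module is installed in compiled form; this text tells all that it offers.
- The arm moves only by the tool drive_tool, never from a script. Its argument "deltas" is one flat list of numbers, 4 for each row, row after row: the shift along the tool's x, y, z in cm, then the turn about the tool's z in degrees. A call has 1 to 12 rows; each row is the pose to reach, as a shift and turn from the pose measured when the call began, along the tool's axes at that moment; what a row does not reach only later rows make up. A row lasts 1/10 s, in which the tool goes at most 50 mm and 8.59 degrees, less where a joint would pass 70% of its speed; a pose out of reach is approached as far as the arm can. A call with a gripper value outside its range is refused whole. "hand" is the finger opening in cm, from 0 to 8.54, set as the call begins (left out, the last holds). The fingers move at their own pace and stop on an object; "squeeze" is the grip in N (left out, the last holds). Time passes only in rows, so rows that repeat a pose let the fingers close. It gives the time, the measured TCP pose, the force and the opening at its end, in the units of the state.
- manip.sense(): the state, without advancing time (a new reading comes with each control period).
- manip.snapshot(name): name is "scene" or "top" or "wrist"; returns a dict with "frame" (480x640x3 uint8, red, green, blue), "depth" (480x640 float32, m along the optical axis (not along the pixel's ray), 0 where there is no reading), "fx", "fy", "cx", "cy" (pixels), "R" (3x3) and "t" (3): a world point X has camera coordinates R X + t. Camera axes: x right, y down, z forward; pixel columns grow to the right and rows downward; lengths in m; the calibration is good to about 2 mm. The wrist camera is an equidistant fisheye: a pixel r from the principal point sees the ray r / f radians off the axis. A picture is of the moment at which its call begins.
- manip.sign_off(): hands the job in, once; it reports no verdict.
The state is a dict: "t": time; "q": joint angles; "qd": joint speeds; "tau": joint torques, N m; "tcp_pos": TCP position; "tool_rot": TCP orientation; "force": force on the tool from outside, world axes, zero at the start; "ft_torque": the same for the moment, N m; "finger_gap": opening from 0.0 (shut) to 1.0 (fully open).
Only numpy, scipy, OpenCV 4.12 (cv2) and the standard library are available. Lean on these libraries where they do the work, as an engineer would, in place of code of your own. Each camera call takes 0.05 s, during which the arm holds its last target.

## Working session

There is one attempt and no reset: what is moved stays moved. The work goes in short steps, Python scripts to look and compute and a tool call to move; the robot and the scene stay as the last step left them, time stands still between calls to the robot, and variables do not carry over. Pictures are saved under pics/ and viewed, and the job is handed in when it is done.

Besides the shell and the picture viewer there is one more tool, called after "Request:" by a JSON object that holds its "name" and its "arguments", one argument or row to a line. drive_tool: Moves the arm, as the interface text tells. Its arguments: {"type":"object","properties":{"deltas":{"type":"array"},"hand":{"type":"number"},"squeeze":{"type":"number"}},"required":["deltas"]}

```bash
mkdir -p pics
cat > h.py <<'E'
import numpy as np, cv2
from station import manip
def snap(n,f):
    s=manip.snapshot(n); cv2.imwrite('pics/'+f,cv2.cvtColor(s['frame'],cv2.COLOR_RGB2BGR)); np.savez('pics/'+f+'.npz',**{k:np.array(v) for k,v in s.items()}); return s
def pts(s):
    v,u=np.mgrid[0:480,0:640]; d=s['depth']; c=np.stack([(u-s['cx'])/s['fx']*d,(v-s['cy'])/s['fy']*d,d],-1)
    return (c-np.array(s['t']))@np.array(s['R'])
E
python3 - <<'E'
from h import *
st=manip.sense();print(st)
for n in('scene','top','wrist'):
    s=snap(n,n+'0.png');print(n,s['fx'],s['fy'],s['cx'],s['cy'],np.array(s['R']).round(3).tolist(),np.array(s['t']).round(3))
E
```

```text
{'t': 0.0, 'q': array([-1.28351022e+00,  5.28488939e-01,  1.43395550e+00, -2.13206146e-05,
        1.18143174e+00, -1.78525131e-01]), 'qd': array([ 1.93362900e-03,  1.67035116e-03, -9.77422399e-04, -6.37905598e-05,
       -5.86356665e-04, -2.14395162e-05]), 'tau': array([ 1.44440164e-04, -4.42353845e+01, -1.78022557e+01, -4.30753869e-05,
        8.50632205e-03, -8.02691034e-06]), 'tcp_pos': array([ 0.28050655, -0.55767036,  0.23030274]), 'tool_rot': array([ 9.72998299e-01,  2.30809458e-01, -7.19020703e-05, -1.13953665e-03]), 'force': array([-1.22637342,  0.04549288, -0.3471118 ]), 'ft_torque': array([-0.00740926, -0.03947892, -0.02564712]), 'finger_gap': 1.0005039700692995}
scene 504.35132032425275 504.35132032425275 318.47385399407784 239.73129299457008 [[0.641, 0.767, -0.014], [0.635, -0.54, -0.552], [-0.432, 0.345, -0.833]] [-0.403 -0.318  1.489]
top 494.9199326303001 494.9199326303001 318.17914315574967 233.9247934507932 [[-0.027, -1.0, 0.002], [-0.998, 0.027, -0.056], [0.056, -0.004, -0.998]] [0.036 0.6   1.176]
wrist 371.64829954431775 371.64829954431775 321.6514230584433 245.79173124275613 [[0.448, -0.894, -0.002], [-0.848, -0.426, 0.316], [-0.283, -0.14, -0.949]] [-0.625 -0.041  0.381]
```

View pics/scene0.png

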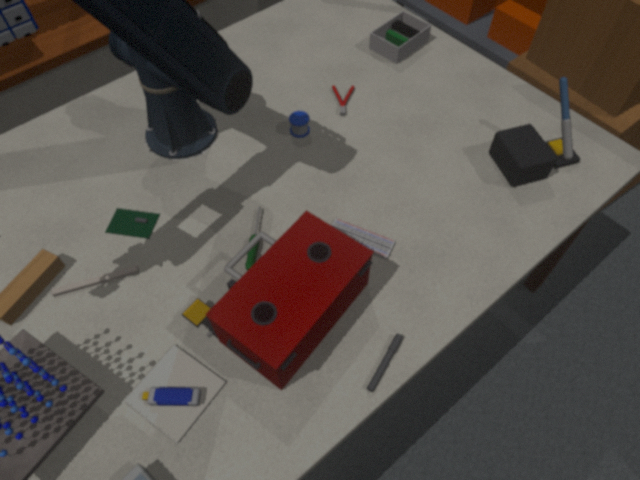

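View pics/top0.png

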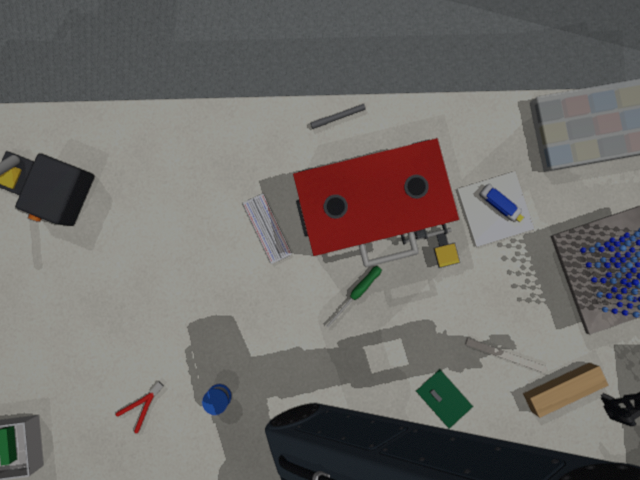

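The top view shows the red lid with corners near (294,172), (436,140), (457,220) and (313,255). The treadle pad is at (446,254) and the bar at about (390,258). The screwdriver handle lies at (366,283), close to the bar. Next I'll measure these.

Run:
```python
from h import *
s=dict(np.load('pics/top0.png.npz')); P=pts(s)
f=s['frame']; hsv=cv2.cvtColor(f,cv2.COLOR_RGB2HSV)
def ray(u,v,z):
    d=np.array([(u-s['cx'])/s['fx'],(v-s['cy'])/s['fy'],1])@s['R']; o=-s['t']@s['R']; return o+d*(z-o[2])/d[2]
red=(((hsv[...,0]<8)|(hsv[...,0]>172))&(hsv[...,1]>150)&(hsv[...,2]>60)).astype(np.uint8)
m=red&(abs(P[...,2]-.145)<.006).astype(np.uint8)
m=cv2.morphologyEx(m,cv2.MORPH_OPEN,np.ones((5,5)))
c=max(cv2.findContours(m,0,2)[0],key=cv2.contourArea)
print('lidz',np.median(P[...,2][m>0]))
w=np.array([ray(u,v,.145)[:2] for u,v in c[:,0]])
r=cv2.minAreaRect((w*1000).astype(np.float32)); print(r); print(cv2.boxPoints(r))
# yellow
y=((hsv[...,0]>18)&(hsv[...,0]<32)&(hsv[...,1]>150)).astype(np.uint8)
y[:,:420]=0;y[:,470:]=0;y[:235]=0;y[275:]=0
c=max(cv2.findContours(y,0,2)[0],key=cv2.contourArea)
w=np.array([ray(u,v,.037)[:2] for u,v in c[:,0]]);r=cv2.minAreaRect((w*1000).astype(np.float32));print('pad',r,np.median(P[y>0],0))
g=((hsv[...,0]>45)&(hsv[...,0]<85)&(hsv[...,1]>100)).astype(np.uint8);g[:,:340]=0;g[:,390:]=0;g[:255]=0;g[310:]=0
p=P[g>0];print('handle',p.min(0),p.max(0))
blk=np.ascontiguousarray(f[120:340,230:550,::-1]);cv2.imwrite('pics/c.png',cv2.resize(blk,None,fx=2.5,fy=2.5,interpolation=cv2.INTER_CUBIC))
```

```text
lidz 0.14524181288923463
((672.0479125976562, -104.69158935546875), (183.96505737304688, 323.1455078125), 12.325376510620117)
[[ 547.6957     33.522213]
 [ 616.6753   -282.17517 ]
 [ 796.40015  -242.9054  ]
 [ 727.42053    72.79199 ]]
pad ((542.4005737304688, -281.30615234375), (45.15516662597656, 47.77369689941406), 12.425826072692871) [ 0.54213338 -0.28110868  0.03712768]
handle [ 0.44307608 -0.12514136  0.01405865] [0.53368119 0.02476486 1.20842357]
```

View pics/c.png

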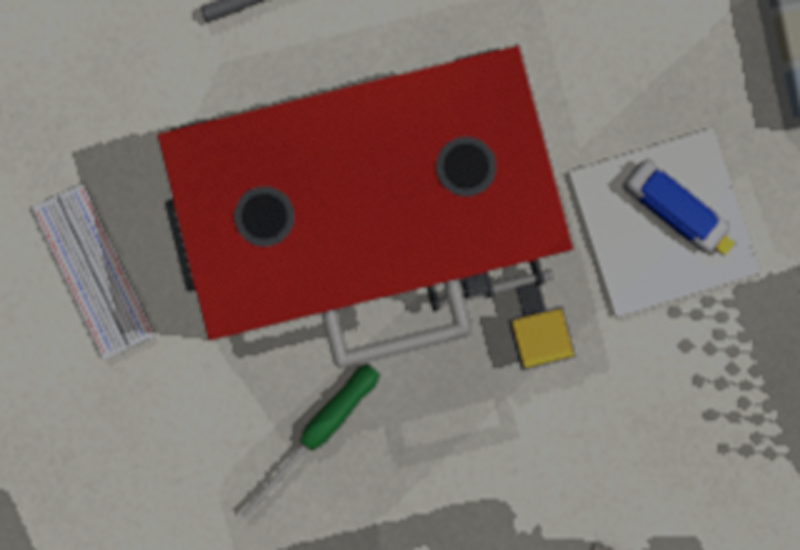

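```bash
cat >> h.py <<'E'
from scipy.spatial.transform import Rotation as Ro
def tolocal(p,yaw=None):
    st=manip.sense(); R=Ro.from_quat(st['tool_rot']).as_matrix()
    return R.T@(np.array(p)-st['tcp_pos'])*100
E
python3 - <<'E'
from h import *
s=dict(np.load('pics/top0.png.npz')); P=pts(s)
a=np.radians(12.33);bx=np.array([np.cos(a),np.sin(a),0]);by=np.array([-bx[1],bx[0],0]);C=np.array([.672,-.1047,0])
B=np.stack([(P-C)@bx,(P-C)@by,P[...,2]],-1)
# bar: points with height .115-.145 , in front of lid
m=(B[...,0]<-.098)&(B[...,0]>-.16)&(abs(B[...,1])<.16)&(B[...,2]>.11)&(B[...,2]<.15)
b=B[m];print('bar',len(b),b.min(0),b.max(0)); f=b[b[:,0]<-.128];print(np.median(f,0),f[:,1].min(),f[:,1].max())
m=(B[...,0]<-.098)&(B[...,0]>-.2)&(abs(B[...,1])<.2)&(B[...,2]>.05)&(B[...,2]<.11);print('catch?',B[m].round(3)[:12])
# tall things near the path
m=(P[...,0]>.2)&(P[...,0]<.65)&(P[...,1]<-.3)&(P[...,2]>.05)&(P[...,2]<.22);q=P[m];print('obst',q.min(0),q.max(0))
w=dict(np.load('pics/wrist0.png.npz'));st=manip.sense();R=Ro.from_quat(st['tool_rot']).as_matrix()
print('cam in tool',R.T@(-w['R'].T@w['t']-st['tcp_pos']),'axis',R.T@w['R'][2])
print('R',R.round(3))
for n,p in(('padctr',C-.168*bx-.145*by),('bar',C-.136*bx)):print(n,p,tolocal(p+[0,0,.1]))
E
```

```text
bar 585 [-0.1418641  -0.08444736  0.11514171] [-0.09800127  0.06034881  0.14603175]
[-0.13487228 -0.00055762  0.13877855] -0.06264896710985901 0.060280140573259075
catch? []
obst [ 0.20020667 -0.72968875  0.0500088 ] [ 0.64624692 -0.47273679  0.2191691 ]
cam in tool [ 0.0807552   0.0009734  -0.14256717] axis [-3.15898364e-01 -4.88941825e-04  9.48792909e-01]
R [[ 0.894  0.449 -0.   ]
 [ 0.449 -0.894  0.002]
 [ 0.    -0.002 -1.   ]]
padctr [ 0.53883869 -0.28223046  0.        ] [ 35.45230898 -13.00967645  13.08720609]
bar [ 0.53913699 -0.1337417   0.        ] [ 42.14696659 -26.26376966  13.11113765]
```

View pics/wrist0.png

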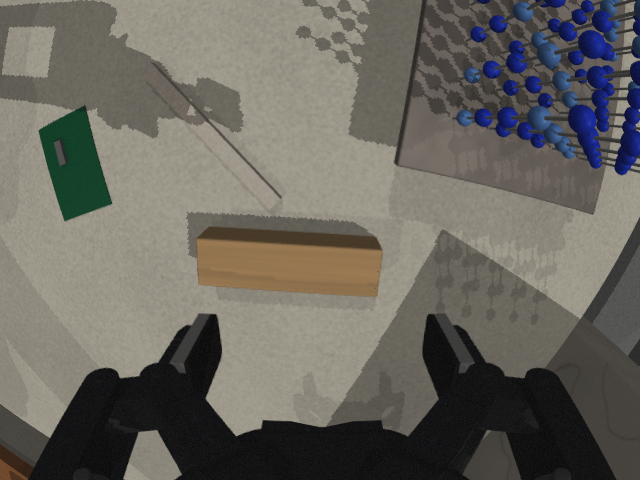

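Request:
{"name": "drive_tool", "arguments": {
  "deltas": [1, -0.4, 0, -4, 3.5, -1.3, 0, -12, 7, -2.6, 0, -20, 10.5, -3.9, 0, -28, 14, -5.2, 0, -36, 17.5, -6.5, 0, -44, 21, -7.8, 0, -52, 24.5, -9, 0, -60, 28, -10.3, 1, -68, 31, -11.4, 2, -76, 33.5, -12.4, 3, -84, 35, -13, 4, -92],
  "hand": 0,
  "squeeze": 30
}}

```text
t: 1.35
tcp_pos: [0.536, -0.2824, 0.1902]
tool_rot: [0.507, 0.862, 0.001, -0.001]
force: [-0.5, -0.9, -0.3]
finger_gap: -0.0
```

Run:
```python
from h import *
st=manip.sense();print(st['t'],st['tcp_pos'],st['q'],st['finger_gap'],st['force'])
R=Ro.from_quat(st['tool_rot']).as_matrix();print(R.round(3))
print('pad',tolocal([.5395,-.282,.07]), 'xang',np.degrees(np.arctan2(R[1,0],R[0,0])))
```

```text
1.35 [ 0.53597402 -0.28236273  0.19018894] [-0.66985856  0.55042224  1.52225582  0.00163642  1.07090012 -1.17908127] -0.0003501382524771357 [-0.48372754 -0.86162009 -0.25410395]
[[-0.487  0.874 -0.001]
 [ 0.874  0.487  0.002]
 [ 0.002  0.001 -1.   ]]
pad [-0.16860891  0.31883133 12.01870911] xang 119.13132651353986
```

Request:
{"name": "drive_tool", "arguments": {
  "deltas": [-0.1, 0.1, 1, -7, -0.2, 0.2, 3, -15, -0.2, 0.3, 5, -23, -0.2, 0.3, 7, -31, -0.2, 0.3, 9, -39, -0.2, 0.3, 11, -43, -0.2, 0.3, 12, -43, -0.2, 0.3, 12, -43]
}}

```text
t: 2.15
tcp_pos: [0.5385, -0.2816, 0.0685]
tool_rot: [0.156, 0.988, 0.002, -0.002]
force: [0.3, -0.3, 1.4]
finger_gap: -0.002
```

Run:
```python
from h import *
snap('wrist','w1.png');snap('scene','s1.png')
st=manip.sense();print(st['t'],st['tcp_pos'],st['q'],st['force'])
print('pad',tolocal([.5395,-.282,.037]))
```

```text
2.25 [ 0.53978996 -0.28258694  0.07049581] [-0.66620079  0.72050031  1.59263054  0.00196081  0.82993917 -1.9254277 ] [0.32962636 0.20496408 0.17160332]
pad [0.04269214 0.04066066 3.34970181]
```

View pics/w1.png

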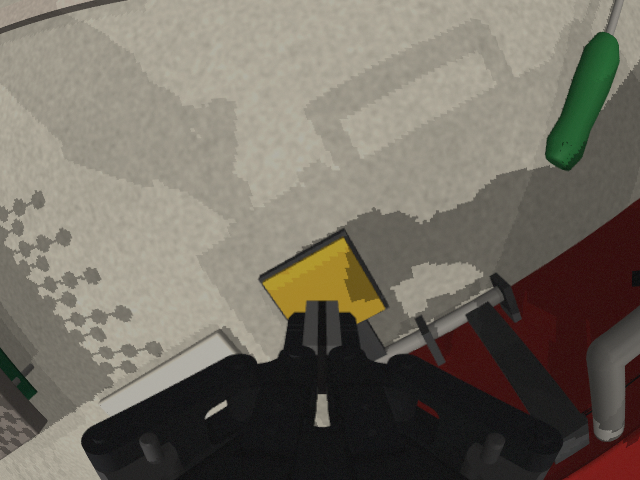

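View pics/s1.png

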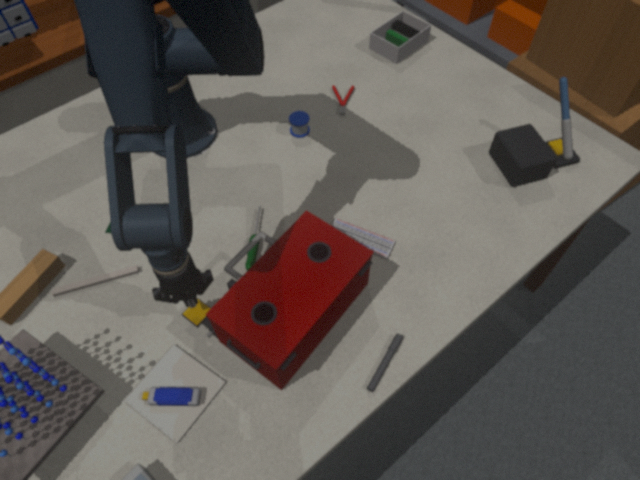

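The wrist view shows the yellow pad at about (322,285) with the closed fingertips over it at (322,310). The gripper body is clear of the bar and lid. Next I press.

Request:
{"name": "drive_tool", "arguments": {
  "deltas": [0, 0, 1.5, 0, 0, 0, 2.8, 0, 0, 0, 3.4, 0, 0, 0, 3.8, 0, 0, 0, 4.2, 0, 0, 0, 4.5, 0, 0, 0, 4.7, 0, 0, 0, 4.7, 0, 0, 0, 4.7, 0]
}}

```text
t: 3.15
tcp_pos: [0.5387, -0.2822, 0.0247]
tool_rot: [0.156, 0.988, 0.001, -0.001]
force: [-4.8, 1.0, 12.4]
finger_gap: -0.002
```

Run:
```python
from h import *
snap('wrist','w2.png');s=snap('top','t2.png');st=manip.sense();print(st['t'],st['tcp_pos'],st['force'])
P=pts(s)
print([P[v,u].round(4).tolist() for u,v in((385,240),(330,240),(440,215),(360,165))])
```

```text
3.25 [ 0.53870479 -0.28226272  0.02468312] [-4.26596074  0.9409448  11.78307177]
[[0.5828, -0.1426, -0.0011], [0.5795, -0.0038, 0.1573], [0.6262, -0.2387, 0.162], [0.7408, -0.0736, 0.1466]]
```

View pics/w2.png

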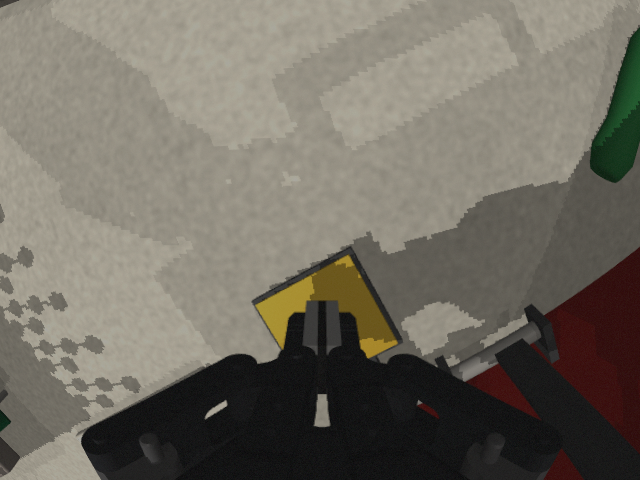

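Request:
{"name": "drive_tool", "arguments": {
  "deltas": [0, 0, 0.2, 0, 0, 0, 0.3, 0, 0, 0, 0.3, 0, 0, 0, 0.3, 0]
}}

```text
t: 3.65
tcp_pos: [0.5387, -0.2823, 0.0243]
tool_rot: [0.156, 0.988, 0.001, -0.001]
force: [-4.0, 1.9, 18.0]
finger_gap: -0.003
```

The stop is firm: 6 N more force moved it only 0.4 mm. The lid is ajar, with its front edge at 0.162 m. Next I lift away.

Request:
{"name": "drive_tool", "arguments": {
  "deltas": [0, 0, -0.8, 0, 0, 0, -2, 0, 0, 0, -4, 0, 0, 0, -7, 0, 0, 0, -10, 5, 0, 0, -13, 13, 0, 0, -16, 21, 0, 0, -19, 29, 0, 0, -21, 37, 0, 0, -22, 45, 0, 0, -22, 53, 0, 0, -22, 59],
  "hand": 3.6,
  "squeeze": 20
}}

```text
t: 4.85
tcp_pos: [0.5391, -0.2823, 0.2446]
tool_rot: [0.624, 0.782, 0.0, -0.001]
force: [-0.0, -0.5, -0.1]
finger_gap: 0.425
```

Run:
```python
from h import *
s=snap('scene','s3.png');st=manip.sense();print(st['t'],st['tcp_pos'],st['force'],st['finger_gap'],st['q'])
R=Ro.from_quat(st['tool_rot']).as_matrix();print('xang',np.degrees(np.arctan2(R[1,0],R[0,0])))
P=pts(s);t=snap('top','t3.png');Q=pts(t)
a=np.radians(12.33);bx=np.array([np.cos(a),np.sin(a),0]);by=np.array([-bx[1],bx[0],0]);C=np.array([.672,-.1047,0])
for n,P in(('scene',P),('top',Q)):
    B=np.stack([(P-C)@bx,(P-C)@by,P[...,2]],-1)
    m=(B[...,0]<-.115)&(B[...,0]>-.16)&(abs(B[...,1])<.07)&(B[...,2]>.13)&(B[...,2]<.18)
    b=B[m];f=b[b[:,0]<-.126];print(n,len(f),np.median(f,0),b.min(0),b.max(0))
    m=(B[...,0]<-.15)&(B[...,0]>-.19)&(abs(B[...,1]+.145)<.02)&(B[...,2]>.02)&(B[...,2]<.05);print('pad z',np.median(B[m],0),m.sum())
barw=C+[0,0,.154]-bx*(.226*np.cos(.095+.0553)+.0-.09);print(barw,'tcp over bar (z .20)',tolocal([barw[0],barw[1],.2]))
```

```text
4.9 [ 0.5389698  -0.28219331  0.24424581] [ 0.08863674 -0.36154847  0.34131349] 0.42764857787691235 [-6.66301121e-01  4.92258703e-01  1.45913337e+00  1.05809512e-03
  1.19382492e+00 -8.88303656e-01]
xang 102.6972400880561
scene 323 [-0.13049418 -0.00373264  0.15832559] [-0.14030863 -0.06419894  0.14955315] [-0.11521967  0.06031328  0.16305862]
pad z [-0.16877307 -0.14573448  0.03732564] 263
top 377 [-0.13321239 -0.00095107  0.15859986] [-0.14029359 -0.06337501  0.15086626] [-0.11500914  0.06026595  0.16557693]
pad z [-0.16916794 -0.14503331  0.03726058] 279
[ 0.5416261  -0.13319762  0.154     ] tcp over bar (z .20) [14.43603778  3.65249067  4.44770229]
```

View pics/t3.png

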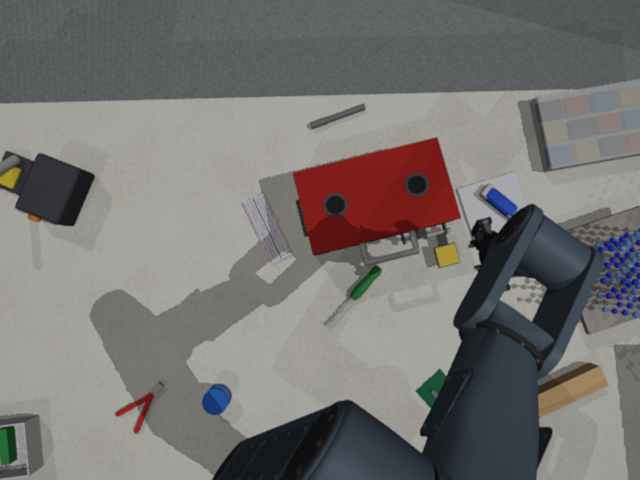

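The pad is back up at 0.037 m, and the bar axis measures about −0.133 in box x and 0.155 m high, which agrees with the expected geometry. Next I move over the bar.

Request:
{"name": "drive_tool", "arguments": {
  "deltas": [2, 0.5, 0, 0.4, 5, 1.3, 0.5, 0.4, 8, 2, 1.5, 0.4, 11, 2.8, 3, 0.4, 13.5, 3.4, 4, 0.4, 14.4, 3.6, 4.4, 0.4, 14.4, 3.6, 4.4, 0.4, 14.4, 3.6, 4.4, 0.4]
}}

```text
t: 5.75
tcp_pos: [0.5419, -0.1346, 0.2009]
tool_rot: [0.624, 0.781, 0.0, -0.001]
force: [1.6, -0.4, -0.3]
finger_gap: 0.429
```

Run:
```python
from h import *
s=snap('scene','s4.png');snap('wrist','w4.png');st=manip.sense();print(st['t'],st['tcp_pos'],st['force'],st['finger_gap'],st['q'])
R=Ro.from_quat(st['tool_rot']).as_matrix();print('xang',np.degrees(np.arctan2(R[1,0],R[0,0])))
print(tolocal([.5418,-.1335,.1365]))
```

```text
5.85 [ 0.54194705 -0.13523378  0.20109105] [-0.28240913  0.05013877 -0.082007  ] 0.42208660105938334 [-4.45351218e-01  4.77058621e-01  1.63196307e+00  1.62417207e-03
  1.03419797e+00 -6.67263698e-01]
xang 102.66698564194465
[0.15880149 0.02635626 6.45944301]
```

View pics/w4.png

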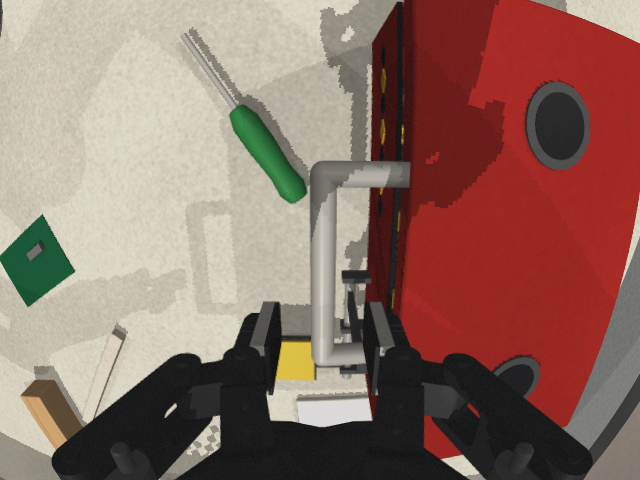

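View pics/s4.png

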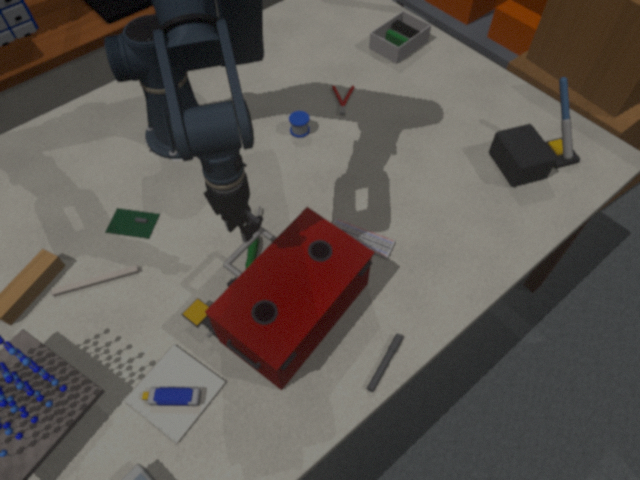

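The bar, at column 323, lies midway between the jaws, and the inner finger clears the lid edge at about column 370. Next I descend and grip.

Request:
{"name": "drive_tool", "arguments": {
  "deltas": [0.1, 0, 1.5, -0.3, 0.15, 0, 3, -0.3, 0.15, 0, 4.5, -0.3, 0.15, 0, 5.8, -0.3, 0.15, 0, 6.4, -0.3, 0.15, 0, 6.4, -0.3, 0.15, 0, 6.4, -0.3]
}}

```text
t: 6.55
tcp_pos: [0.542, -0.1341, 0.1374]
tool_rot: [0.623, 0.782, 0.001, -0.001]
force: [0.4, -0.8, 0.1]
finger_gap: 0.42
```

Request:
{"name": "drive_tool", "arguments": {
  "deltas": [0, 0, 0, 0, 0, 0, 0, 0, 0, 0, 0, 0, 0, 0, 0, 0, 0, 0, 0, 0, 0, 0, 0, 0, 0, 0, 0, 0, 0, 0, 0, 0],
  "hand": 0,
  "squeeze": 25
}}

```text
t: 7.35
tcp_pos: [0.5423, -0.1344, 0.1377]
tool_rot: [0.623, 0.782, 0.001, -0.0]
force: [-0.6, -2.2, 4.1]
finger_gap: 0.151
```

Run:
```python
from h import *
snap('wrist','w5.png');st=manip.sense();print(st['t'],st['tcp_pos'],st['force'],st['finger_gap'],st['q'])
R=Ro.from_quat(st['tool_rot']).as_matrix();print(R.round(4))
```

```text
7.4 [ 0.54231475 -0.13440013  0.13764026] [-0.66118645 -1.53429954  4.47326346] 0.1498443737048826 [-4.43559756e-01  5.66978645e-01  1.68741276e+00  1.49676795e-03
  8.86921836e-01 -6.70607809e-01]
[[-2.242e-01  9.745e-01  8.000e-04]
 [ 9.745e-01  2.242e-01  9.000e-04]
 [ 7.000e-04  9.000e-04 -1.000e+00]]
```

View pics/w5.png

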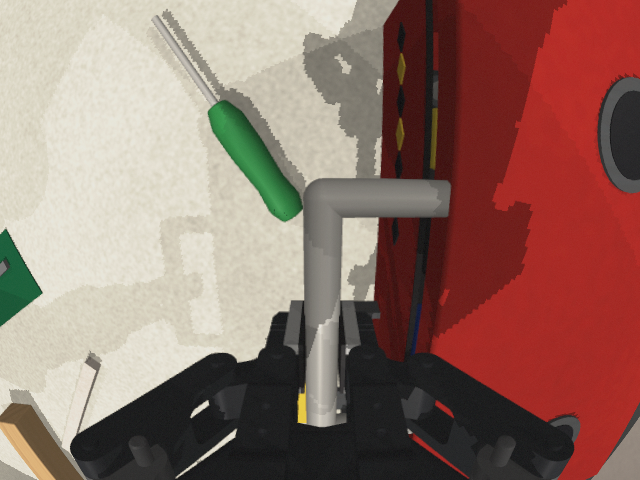

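Run:
```python
import numpy as np
for th in np.arange(.095,1.0,.035):
    a=.0553+th; print(round(th,3),round(22.63*(np.cos(.1503)-np.cos(a)),2),round(-22.63*(np.sin(a)-np.sin(.1503)),2))
```

```text
0.095 0.0 -0.0
0.13 0.13 -0.78
0.165 0.29 -1.56
0.2 0.48 -2.33
0.235 0.69 -3.09
0.27 0.93 -3.84
0.305 1.2 -4.59
0.34 1.49 -5.33
0.375 1.81 -6.05
0.41 2.15 -6.77
0.445 2.52 -7.47
0.48 2.91 -8.16
0.515 3.33 -8.83
0.55 3.77 -9.49
0.585 4.23 -10.13
0.62 4.71 -10.76
0.655 5.22 -11.37
0.69 5.74 -11.96
0.725 6.29 -12.53
0.76 6.86 -13.08
0.795 7.44 -13.62
0.83 8.05 -14.13
0.865 8.67 -14.62
0.9 9.31 -15.09
0.935 9.96 -15.53
0.97 10.63 -15.96
```

Request:
{"name": "drive_tool", "arguments": {
  "deltas": [0, 0.1, -0.6, 0, 0, 0.2, -1.2, 0, 0, 0.4, -2, 0, 0, 0.6, -2.8, 0, 0, 0.9, -3.8, 0, 0, 1.2, -4.6, 0, 0, 1.5, -5.3, 0, 0, 1.8, -6.1, 0, 0, 2.1, -6.8, 0, 0, 2.1, -6.8, 0, 0, 2.1, -6.8, 0]
}}

```text
t: 8.5
tcp_pos: [0.5621, -0.1299, 0.2061]
tool_rot: [0.623, 0.783, -0.0, -0.0]
force: [-2.7, -5.3, -2.2]
finger_gap: 0.153
```

```bash
cat >> h.py <<'E'
def lid(s):
    # fit lid angle from red depth points in box frame
    P=pts(s); a=np.radians(12.33);bx=np.array([np.cos(a),np.sin(a),0]);by=np.array([-bx[1],bx[0],0]);H=np.array([.672,-.1047,.12])+.09*bx
    D=P-H; X=-(D@bx);Y=D@by;Z=D[...,2]
    hsv=cv2.cvtColor(s['frame'],cv2.COLOR_RGB2HSV)
    m=((hsv[...,0]<8)|(hsv[...,0]>172))&(hsv[...,1]>140)&(X>0)&(X<.2)&(abs(Y)<.14)&(s['depth']>0)
    th=np.linspace(0,1.2,601); n=[(abs(-X[m]*np.sin(t)+Z[m]*np.cos(t)-.025)<.003).sum() for t in th]
    n=np.array(n);return th[n>=.97*n.max()].mean(),n.max(),m.sum()
E
python3 - <<'E'
from h import *
s=snap('top','t6.png');st=manip.sense();print(st['t'],st['tcp_pos'],st['force'],st['finger_gap']);print(lid(s),lid(dict(np.load('pics/t3.png.npz'))),lid(snap('scene','s6.png')))
E
```

```text
8.55 [ 0.56205996 -0.12995213  0.20595597] [-2.95129841 -5.20875872 -2.35156354] 0.15293685284404024
(np.float64(0.398), np.int64(7567), np.int64(8683)) (np.float64(0.09099999999999998), np.int64(8613), np.int64(9816)) (np.float64(0.397), np.int64(9373), np.int64(10499))
```

View pics/s6.png

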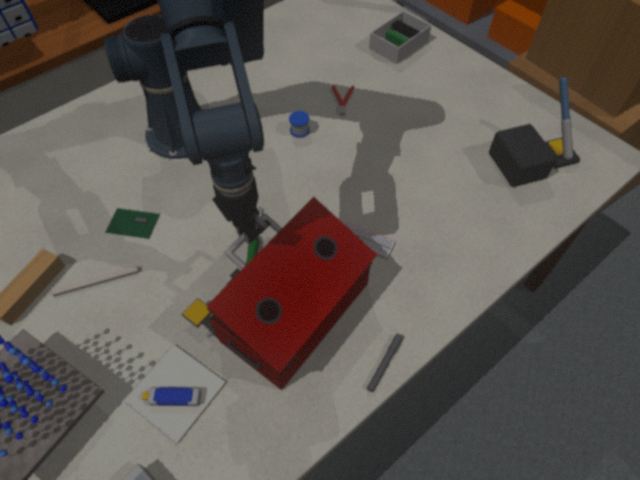

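Request:
{"name": "drive_tool", "arguments": {
  "deltas": [-0.1, 0.3, -0.5, 0, -0.1, 0.6, -1.1, 0, -0.1, 1, -1.7, 0, -0.1, 1.5, -2.4, 0, -0.2, 2, -3.1, 0, -0.2, 2.5, -3.8, 0, -0.2, 3.1, -4.6, 0, -0.2, 3.6, -5.2, 0, -0.2, 4.2, -5.8, 0, -0.2, 4.7, -6.3, 0, -0.2, 4.7, -6.3, 0]
}}

```text
t: 9.7
tcp_pos: [0.6068, -0.1202, 0.2717]
tool_rot: [0.622, 0.783, -0.001, -0.002]
force: [-9.3, -1.2, 5.9]
finger_gap: 0.153
```

Run:
```python
from h import *
s=snap('top','t7.png');st=manip.sense();print(st['t'],st['tcp_pos'],st['force'],st['finger_gap'],st['qd'].round(3));print(lid(s),lid(snap('scene','s7.png')));snap('wrist','w7.png')
p=np.array([.5423,-.1344,.1377]);print(Ro.from_quat(st['tool_rot']).as_matrix().T@(st['tcp_pos']-p)*100)
```

```text
9.75 [ 0.60639667 -0.12021711  0.2713077 ] [-9.55187277 -0.03754761  7.45288494] 0.15102357472117767 [-0.002  0.002  0.013 -0.004 -0.008 -0.   ]
(np.float64(0.746), np.int64(4488), np.int64(5338)) (np.float64(0.7429999999999999), np.int64(8916), np.int64(9761))
[ -0.03347295   6.50601023 -13.38940845]
```

View pics/w7.png

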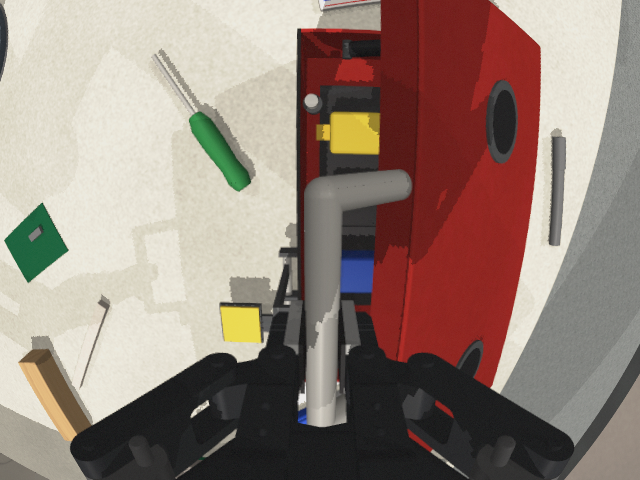

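View pics/s7.png

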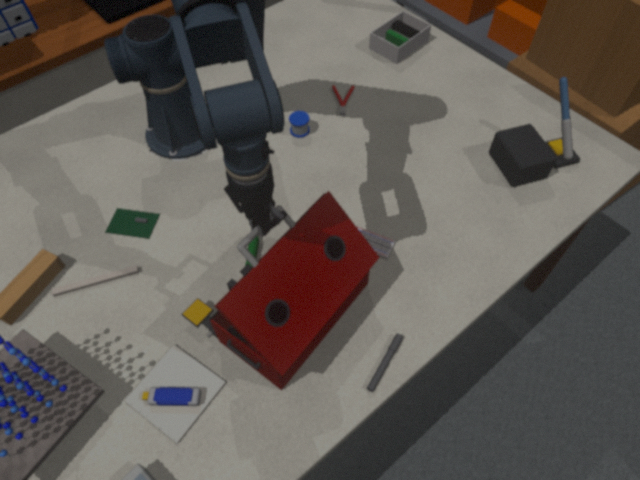

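Request:
{"name": "drive_tool", "arguments": {
  "deltas": [0, 0.2, -0.2, 0, 0, 0.5, -0.5, 0, 0, 0.8, -0.8, 0, 0, 1.2, -1.2, 0, 0, 1.7, -1.6, 0, -0.1, 2.1, -1.9, 0, -0.1, 2.6, -2.3, 0, -0.1, 3, -2.6, 0, -0.1, 3.3, -2.8, 0, -0.1, 3.3, -2.8, 0, -0.1, 3.3, -2.8, 0]
}}

```text
t: 10.95
tcp_pos: [0.6385, -0.1132, 0.2994]
tool_rot: [0.622, 0.783, -0.001, -0.003]
force: [-4.9, 3.6, 4.1]
finger_gap: 0.152
```

Run:
```python
from h import *
s=snap('top','t8.png');st=manip.sense();print(st['t'],st['tcp_pos'],st['force'],st['finger_gap'],st['qd'].round(3));print(lid(s),lid(snap('scene','s8.png')));snap('wrist','w8.png')
p=np.array([.5423,-.1344,.1377]);print(Ro.from_quat(st['tool_rot']).as_matrix().T@(st['tcp_pos']-p)*100)
```

```text
11.0 [ 0.63832009 -0.11318954  0.29928698] [-3.82032268  3.06107662  4.71775636] 0.15127725082415383 [-0.001  0.     0.006  0.     0.001 -0.001]
(np.float64(0.9300000000000002), np.int64(2326), np.int64(3394)) (np.float64(0.93), np.int64(7970), np.int64(8866))
[ -0.04260076   9.7544247  -16.20648945]
```

View pics/w8.png

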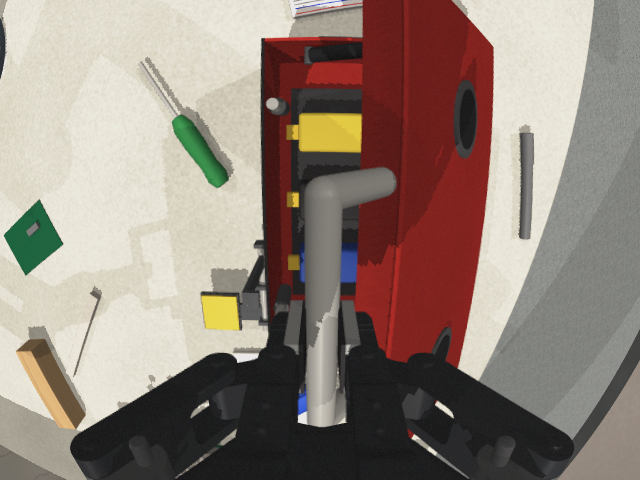

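The lid is steady at about 0.93 rad in both views. I'll hold briefly, then ease it back to about 0.79 rad.

Request:
{"name": "drive_tool", "arguments": {
  "deltas": [0, 0, 0, 0, 0, 0, 0, 0, 0, 0, 0, 0, 0, -0.3, 0.2, 0, 0, -0.6, 0.4, 0, 0, -0.9, 0.7, 0, 0, -1.3, 1, 0, 0, -1.7, 1.3, 0, 0, -2, 1.6, 0, 0, -2.3, 1.9, 0, 0, -2.6, 2.1, 0, 0, -2.6, 2.1, 0]
}}

```text
t: 12.3
tcp_pos: [0.6122, -0.119, 0.2777]
tool_rot: [0.622, 0.783, -0.001, -0.003]
force: [-3.7, 2.8, 3.2]
finger_gap: 0.15
```

Request:
{"name": "drive_tool", "arguments": {
  "deltas": [0, 0, 0, 0, 0, 0, 0, 0, 0, 0, 0, 0, 0, 0, 0, 0, 0, 0, 0, 0]
}}

```text
t: 12.8
tcp_pos: [0.6122, -0.119, 0.2777]
tool_rot: [0.622, 0.783, -0.001, -0.003]
force: [-3.2, 3.2, 3.9]
finger_gap: 0.148
```

Run:
```python
from h import *
s=snap('top','t9.png');S=snap('scene','s9.png');st=manip.sense();print(st['t'],st['tcp_pos'],st['force'],st['finger_gap'],st['qd'].round(3));print(lid(s),lid(S))
a=np.radians(12.33);bx=np.array([np.cos(a),np.sin(a),0]);by=np.array([-bx[1],bx[0],0]);C=np.array([.672,-.1047,0])
P=pts(S);B=np.stack([(P-C)@bx,(P-C)@by,P[...,2]],-1)
m=(B[...,0]<-.15)&(B[...,0]>-.185)&(abs(B[...,1]+.145)<.02)&(B[...,2]>.015)&(B[...,2]<.05);print('pad',np.median(B[m],0),m.sum())
snap('wrist','w9.png')
```

```text
12.9 [ 0.61223982 -0.1189624   0.2777333 ] [-3.73606738  2.38425079  4.15315756] 0.15027085271317028 [-0.     0.001 -0.    -0.     0.002 -0.002]
(np.float64(0.78), np.int64(4062), np.int64(4947)) (np.float64(0.779), np.int64(8738), np.int64(9605))
pad [-0.16752976 -0.14529083  0.03725827] 252
```

View pics/w9.png

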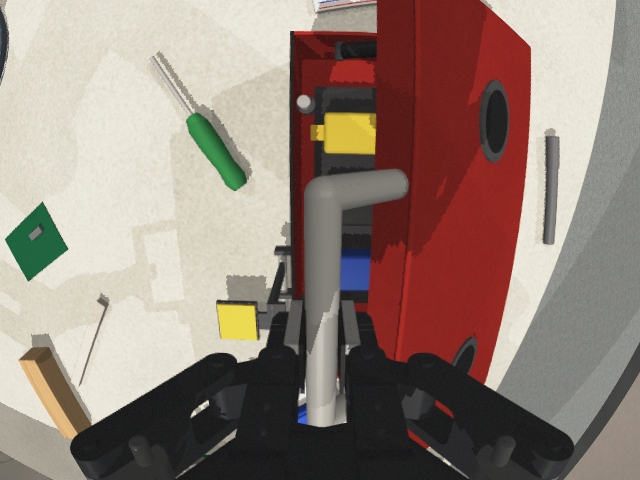

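View pics/t9.png

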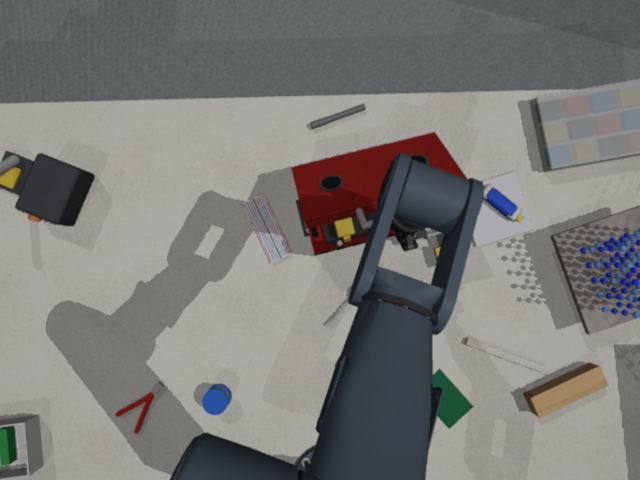

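The lid is at 0.78 rad and at rest, gripped on the bar. The treadle is up, and the pack (502,203), breadboard (265,228) and screwdriver look unmoved. I'm handing the job in.

Run:
```python
from h import *
print(manip.sign_off())
```

```text
the job is handed in; nothing more can be done
None
```

The job is handed in: the lid is held still at about 0.78 rad, just below its 0.87 balance point, with the bar still in the fingers. No verdict was reported.

- **Treadle:** I pressed it to a firm stop at about 18 N; 6 N of extra push moved it only 0.4 mm. The lid sprang ajar to about 0.09 rad. The treadle came back up, with its pad at 37 mm, the same as at rest.
- **Lid:** I gripped the bar from above and swung the lid up to about 0.93 rad, where both cameras agreed. I held it there briefly, then eased it back.
- **Last checks:** At the end the cameras read 0.780 and 0.779 rad, inside the 0.70 to 0.865 window. Arm joint speeds were near zero, and the finger opening still matched the bar. The pack, breadboard and screwdriver looked unmoved by eye; I didn't measure them again.
- **What disagreed:** The bar rolled about 5 mm along the pads as the lid turned, which briefly loaded the arm with about 12 N. I corrected the path for this, and about 6 N of steady side load remained at the end.

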